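# Sort the kiln furniture after unpacking the kiln

### The job

Put the kiln furniture away by kind: both square bars lying flat on the floor of the long wooden tray, both round tubes standing upright on the floor of the round metal pan, and the three-armed stilt flat, points up, on the floor of the square grey tray. Set each piece down gently, without dropping it, and leave the glaze jar and the pot lid that stand among them where they are.

Things in the scene. Friction and masses are not known exactly. Their poses are not given: they have to be found in the camera images.
- bar_a: pale fired-clay square kiln prop, a bar 80 x 28 x 28 mm, about 120 g, lying on the table; origin at its middle (14 mm above the table); x runs along its length. The two bars are alike
- bar_b: pale fired-clay square kiln prop, a bar 80 x 28 x 28 mm, about 120 g, lying on the table; origin at its middle (14 mm above the table); x runs along its length. The two bars are alike
- tube_a: pale fired-clay round kiln prop, a short thick tube 40 mm across and 45 mm tall with a 22 mm bore, about 90 g, standing on end; origin at the centre of its underside, z up along its axis. The two tubes are alike
- tube_b: pale fired-clay round kiln prop, a short thick tube 40 mm across and 45 mm tall with a 22 mm bore, about 90 g, standing on end; origin at the centre of its underside, z up along its axis. The two tubes are alike
- stilt: pale fired-clay kiln stilt, about 60 g: a flat three-armed star lying on the table, its arms 12 mm wide, 14 mm high and 42 mm long from the centre, 120 degrees apart, with a small 8 mm point standing up near the end of each (36 mm from the centre). Origin at the centre of its underside, z up; one arm runs along +x, the others at 120 degrees either side. The middle of an arm is a good place to pinch it
- trough: the long dark wooden tray, fixed to the table, 108 mm (its x) by 210 mm (its y, the long way) and 27 mm high, walls and floor 4 mm thick, open above. Origin at the centre of its underside on the table
- pan: the round low metal pan, fixed to the table, 148 mm across and 25 mm high, upright wall and floor 4 mm thick, open above. Origin at the centre of its underside on the table
- crate: the square low grey plastic tray, fixed to the table, 120 x 120 mm and 27 mm high, walls and floor 4 mm thick, sides along its x and y, open above. Origin at the centre of its underside on the table
- jar: a small white glaze jar with a black cap, 42 mm across and 55 mm tall, loose, standing among the props; not to be moved. Origin at the centre of its underside
- lid: a white glazed pot lid, a disc 80 mm across with a knob on top, 38 mm high in all, loose, lying among the props; not to be moved. Origin at the centre of its underside
There are look-alikes about, which are no part of the job. What is shaped like the bar_a but blue or turquoise is not meant.

How it is judged (in metres and radians):
At the end, for the whole second after the job is handed in: Both bars lie flat (within 8 degrees) inside the long tray, both tubes stand upright (within 7 degrees) inside the round pan, the stilt lies flat, points up, in the square tray; each no more than about 6 mm off its tray's floor, released and at rest (under 0.02 m/s) (x of bar_a in the frame of trough between -0.045 and 0.045 m and y of bar_a in the frame of trough between -0.09 and 0.09 m and z of each of bar_a, bar_b in the frame of trough below 0.026 m and angle between bar_a's own x axis and vertical between 1.42 and 1.72 rad and x of bar_b in the frame of trough between -0.045 and 0.045 m and y of bar_b in the frame of trough between -0.09 and 0.09 m and angle between bar_b's own x axis and vertical between 1.42 and 1.72 rad and horizontal distance between each of tube_a, tube_b and pan below 0.055 m and z of each of tube_a, tube_b in the frame of pan below 0.01 m and angle between each of tube_a, tube_b, stilt's own z axis and vertical below 0.12 rad and horizontal distance between stilt and crate below 0.045 m and z of stilt in the frame of crate below 0.01 m and linear speed of each of bar_a, bar_b, tube_a, tube_b, stilt below 0.02 m/s); the robot touches nothing.
It fails at once if the jar or the pot lid is shifted by more than 20 mm (distance of any of jar, lid from where it was at the start of the episode above 0.02 m).
It fails at once if a prop is dropped or thrown: it flies free, touching nothing, faster than 0.7 m/s (a fall of about 25 mm) ((linear speed of bar_a above 0.7 m/s and contact force between bar_a and anything else below 0.02 N) or (linear speed of bar_b above 0.7 m/s and contact force between bar_b and anything else below 0.02 N) or (linear speed of tube_a above 0.7 m/s and contact force between tube_a and anything else below 0.02 N) or (linear speed of tube_b above 0.7 m/s and contact force between tube_b and anything else below 0.02 N) or (linear speed of stilt above 0.7 m/s and contact force between stilt and anything else below 0.02 N)).
It also fails if it takes over 115 s, if anything falls off the work surface, if the arm or the gripper's body presses on something with over 40 N, if the wrist force passes 120 N, or if a joint passes its speed limit or range.

### The arm

A 7-joint arm with a two-finger parallel gripper is mounted at the origin on the work surface. World frame = base frame: x ahead of the robot, y to its left, z up, the work surface at z = 0. Lengths are in mm, angles in degrees, forces in N, time in s.
With the tool pointing down it reaches from about 425 to 875 mm from the base axis. Payload 9.9 kg.
Tool frame: the origin (TCP) lies on the front face of the gripper's body, between the roots of the fingers; the fingertips stand 73 mm ahead of it and the grasp point (between the pads) lies 54 mm ahead of it; z points along the fingers, y is the line along which they close (so a half turn about z gives the same grasp; the last joint's range is limited). The gripper opens to 85 mm and grips with 20 to 120 N. Pads are 22 mm wide; open, the fingers measure 114 mm over their backs; the gripper's body (76 mm by 85 mm) begins 54 mm behind the grasp point. The pads swing forward as they close: fully open they stand 13 mm farther back than shut.
Start: joints at [71.001, 32.985, 1.427, 82.34, -0.859, 64.687, -3.237], TCP at [165.563, -654.385, 303.889] pointing down, gripper open.
Joint ranges: [-157.87, 157.87], [-19.46, 123.44], [-87.15, 90], [11.01, 140.99], [-62.26, 242.26], [9.8, 113.94], [-161.44, 161.44]. Speed limits (degrees/s): [127.2, 127.2, 172.46, 172.46, 180, 180, 180].

### API

Orientations are given as [roll, pitch, yaw] about the fixed x, y, z axes, in that order (R = Rz(yaw) Ry(pitch) Rx(roll)).
In Python, from bench import ctrl, imaging gives the robot as it stands.
- The arm moves only by the tool jog_arm, never from a script. Its argument "rows" is one flat list of numbers, 7 for each row, row after row: the shift along the tool's x, y, z in cm, then the turn, a rotation vector about the tool's x, y, z in rad, then the opening, from -1 (shut) to 1 (fully open). A call has 1 to 8 rows; each row is the pose to reach, as a shift and turn from the pose commanded when the call began, along the tool's axes at that moment; what a row does not reach only later rows make up. A row lasts 1/12 s, in which the tool goes at most 41.7 mm and 7.16 degrees, less where a joint would pass 70% of its speed; a pose out of reach is approached as far as the arm can. A call with a gripper value outside its range is refused whole. The fingers move at their own pace and stop on an object; "force" is the grip in N (left out, the last holds). Time passes only in rows, so rows that repeat a pose let the fingers close. It gives the time, the measured TCP pose, the force, the opening and the grip force at its end, in the units of the state.
- ctrl.get_state(): the state, without advancing time (a new reading comes with each control period).
- imaging.snapshot(name): name is "scene" or "top" or "wrist"; returns a dict with "image" (384x512x3 uint8, red, green, blue), "fx", "fy", "cx", "cy" (pixels), "rvec" (rotation vector, rad) and "tvec" (3), from world to camera coordinates, as OpenCV has them; the wrist camera has in their place "mount" (4x4, takes a point from camera to tool coordinates, whose origin is the TCP and whose axes are the flange's). Camera axes: x right, y down, z forward; pixel columns grow to the right and rows downward; lengths in mm; the calibration is good to about 2 mm. A picture is of the moment at which its call begins: read the wrist's pose just before it. There is no depth.
- ctrl.finish_job(): hands the job in; it is judged then, once.
The state is a dict: "t": time; "qpos": joint angles; "dq": joint speeds; "effort": joint torques, N m; "tool_pos": TCP position; "orientation": TCP orientation; "ft_force": force on the tool from outside, world axes, zero at the start; "ft_torque": the same for the moment, N m; "grip_width": finger opening in mm; "finger_force": force on a finger pad.
Only numpy, scipy, OpenCV 4.12 (cv2) and the standard library are available. Lean on these libraries where they do the work, as an engineer would, in place of code of your own. Each camera call takes 0.05 s, during which the arm holds its last target. There are 200 camera calls.

## Working session

There is one attempt and no reset: what is moved stays moved. The work goes in short steps, Python scripts to look and compute and a tool call to move; the robot and the scene stay as the last step left them, time stands still between calls to the robot, and variables do not carry over. Pictures are saved under pics/ and viewed, at most 17 in all, crops included, and the job is handed in when it is done.

Besides the shell and the picture viewer there is one more tool, called after "Request:" in YAML: its name, and indented under it one key for each argument. jog_arm: Moves the arm, as the interface text tells. Its arguments: {"type":"object","properties":{"rows":{"type":"array","items":{"type":"number"}},"force":{"type":"number"}},"required":["rows"]}

```bash
mkdir -p pics
python3 - <<'E'
from bench import ctrl, imaging
import cv2
print(ctrl.get_state())
for n in ("top","scene"):
    s=imaging.snapshot(n); cv2.imwrite(f"pics/{n}0.png",cv2.resize(s["image"][:,:,::-1],None,fx=1.5,fy=1.5)); print(n,{k:v for k,v in s.items() if k!="image"})
    cv2.imwrite(f"pics/{n}_raw.png",s["image"][:,:,::-1])
E
```

```text
{'t': 0.0, 'qpos': array([70.99970232, 33.0317644 ,  1.42084512, 82.38605966, -0.85776636,
       64.68813358, -3.23647413]), 'dq': array([ 0.01187728,  0.02318377,  0.02334478, -0.03127072, -0.08697796,
        0.01912271, -0.02382032]), 'effort': array([-9.46443579e-04, -7.65766954e+01,  2.24984966e+00, -2.85970581e+01,
        1.51983462e-02,  1.26131202e-02, -7.71654015e-06]), 'tool_pos': array([ 165.51461901, -654.04215708,  303.05436708]), 'orientation': array([-1.79904713e+02,  5.04159960e-03,  1.42045166e+01]), 'ft_force': array([-0.4308505 , -0.84929402,  0.17399645]), 'ft_torque': array([ 0.01407496, -0.01997138,  0.02471467]), 'finger_force': 0.0, 'grip_width': 85.47345683000984}
top {'fx': 465.13820108475767, 'fy': 465.13820108475767, 'cx': 249.34423949098343, 'cy': 198.17258669539936, 'rvec': array([ 2.14255635, -2.06705028,  0.23192252]), 'tvec': array([ -85.2225428 ,  501.21345996, 1323.37332045])}
scene {'fx': 407.0091527296508, 'fy': 407.0091527296508, 'cx': 258.28002204453776, 'cy': 192.4215156524519, 'rvec': array([ 1.4072793 ,  1.94429072, -1.02123531]), 'tvec': array([ 222.68474617, -233.4623705 , 1710.66975742])}
```

View pics/top0.png

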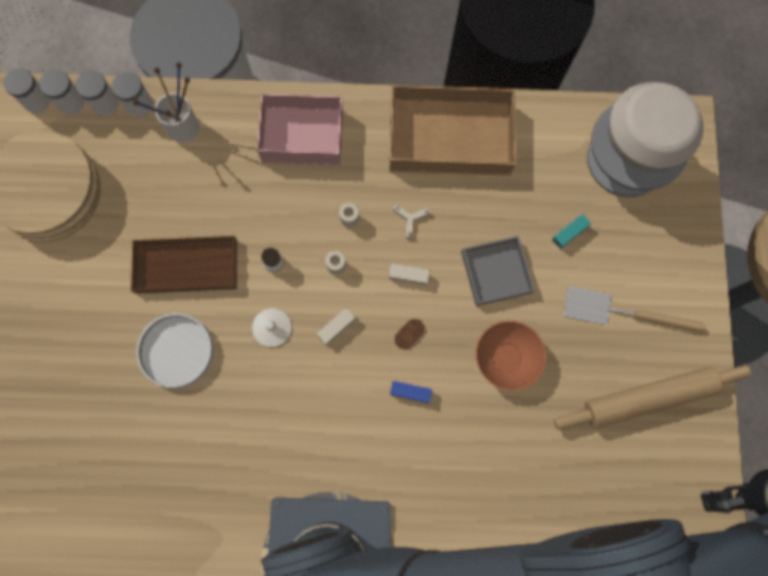

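View pics/scene0.png

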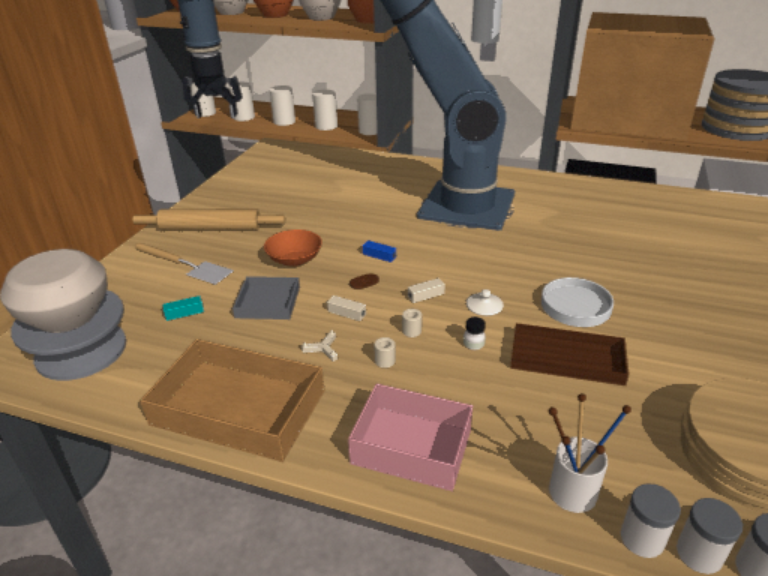

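The top view (display pixels) shows these candidates:

- **Bars:** pale at (409,273) and (337,326). The teal (572,231) and blue (411,392) ones are look-alikes, so they're rejected.
- **Tubes:** (349,213) and (335,261). The jar at (272,259) is to be left alone.
- **Stilt:** (410,219).
- **Trough:** dark tray at (185,264), not the tan (453,130) or pink (300,130) tray.
- **Pan:** (175,351), not the red bowl (511,356).
- **Crate:** (498,271).
- **Lid:** (271,328), to be left alone.

```bash
cat > h.py <<'E'
import numpy as np, cv2
from scipy.spatial.transform import Rotation as R
from bench import ctrl, imaging
def cam(s,st=None):
    K=np.array([[s["fx"],0,s["cx"]],[0,s["fy"],s["cy"]],[0,0,1.]])
    if "mount" in s:
        T=np.eye(4); T[:3,:3]=R.from_euler("xyz",st["orientation"],degrees=True).as_matrix(); T[:3,3]=st["tool_pos"]
        M=T@s["mount"]; return K,M[:3,:3],M[:3,3]
    Rc=cv2.Rodrigues(s["rvec"])[0]; return K,Rc.T,-Rc.T@s["tvec"]
def ray(c,uv,z):
    K,Rw,p=c; uv=np.atleast_2d(uv).astype(float)
    d=np.c_[uv,np.ones(len(uv))]@np.linalg.inv(K).T@Rw.T
    return (p+d*((z-p[2])/d[:,2])[:,None])[:,:2]
def blobs(im,mask,amin,amax):
    mask=cv2.morphologyEx(mask.astype(np.uint8)*255,cv2.MORPH_OPEN,np.ones((2,2),np.uint8))
    cs,_=cv2.findContours(mask,cv2.RETR_EXTERNAL,cv2.CHAIN_APPROX_NONE)
    return [c[:,0,:] for c in cs if amin<cv2.contourArea(c)<amax]
def rect(P):
    (x,y),(w,h),a=cv2.minAreaRect(P.astype(np.float32))
    if w<h: a+=90; w,h=h,w
    return np.round([x,y,w,h,(a+90)%180-90],1)
E
python3 - <<'E'
from h import *
s=imaging.snapshot("top"); im=s["image"]; c=cam(s); print("cam",c[2])
hsv=cv2.cvtColor(im,cv2.COLOR_RGB2HSV)
for u,v in [(273,182),(224,218),(232,142),(223,174),(274,146),(123,176),(117,234),(332,180),(181,219),(250,180)]: print((u,v),hsv[v,u])
m=(hsv[...,1]<75)&(hsv[...,2]>125)
for b in blobs(im,m,40,6000):
    p=b.mean(0)
    if 80<p[0]<380 and 120<p[1]<270: print(np.round(p),cv2.contourArea(b),rect(ray(c,b,20)))
cv2.imwrite("pics/crop.png",cv2.resize(im[125:265,80:370,::-1],None,fx=2.7,fy=2.7,interpolation=cv2.INTER_CUBIC))
E
```

```text
cam [ 203.43008733  -73.00274648 1401.10012423]
(273, 182) [ 18  35 187]
(224, 218) [ 19  37 187]
(232, 142) [ 18  68 105]
(223, 174) [ 17  81 114]
(274, 146) [ 19  39 177]
(123, 176) [ 11 126  85]
(117, 234) [ 24   7 182]
(332, 180) [ 20   7 108]
(181, 219) [ 19  31 133]
(250, 180) [ 18  83 172]
[116. 234.] 1991.5 [389.  327.5 151.7 149.4   4.9]
[224. 218.] 266.5 [449.2   6.6  84.2  32.  -45.7]
[181. 219.] 570.0 [441.9 135.   82.8  81.3   3.5]
[273. 183.] 246.5 [ 564.1 -138.8   85.1   32.3   82.3]
[224. 174.] 141.5 [586.8  13.7  43.1  41.6 -87.5]
[274. 146.] 165.5 [ 686.5 -146.    75.8   69.4   24.6]
[233. 142.] 132.0 [689.9  -9.6  43.8  39.5 -87.9]
```

View pics/crop.png

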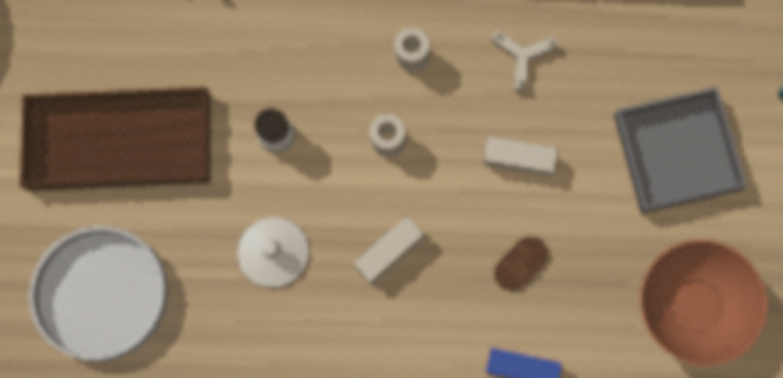

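Run:
```python
from h import *
im=cv2.imread("pics/top_raw.png")[:,:,::-1].copy(); c=cam(imaging.snapshot("top"))
hsv=cv2.cvtColor(im,cv2.COLOR_RGB2HSV)
H,S,V=[hsv[...,i] for i in range(3)]
for n,m,z in (("trough",(S>95)&(V<105)&(H<16),25),("crate",(S<40)&(V<140),25)):
    for b in blobs(im,m,700,6000):
        p=b.mean(0)
        if 80<p[0]<380 and 120<p[1]<270: print(n,np.round(p),rect(ray(c,b,z)))
f=lambda q:np.array(q)/2.7+[80,125]
print("pan",ray(c,f((98,293)),15)); print("stilt",ray(c,[f(q) for q in((523,55),(497,38),(553,43),(520,87))],14)); print("jar",ray(c,f((272,123)),55))
print("tubes",ray(c,[f((412,44)),f((388,131))],45))
```

```text
trough [123. 177.] [563.7 320.2 211.2 110.5 -85.4]
crate [332. 181.] [ 574.  -319.3  121.3  119.8  -74.4]
pan [[389.9481076  327.92463481]]
stilt [[ 685.51816162 -137.33255075]
 [ 705.22070836 -106.55855571]
 [ 701.48207636 -171.88390378]
 [ 646.55615187 -134.80465544]]
jar [[581.5104133  141.73802754]]
tubes [[683.25825909  -9.3946935 ]
 [579.77310036  13.00718908]]
```

Request:
jog_arm:
  rows: [51.2,-40.1,5,0,0,-1.187,1,51.2,-40.1,5,0,0,-1.187,1,51.2,-40.1,5,0,0,-1.187,1,51.2,-40.1,5,0,0,-1.187,1,51.2,-40.1,5,0,0,-1.187,1,51.2,-40.1,5,0,0,-1.187,1,51.2,-40.1,5,0,0,-1.187,1,51.2,-40.1,5,0,0,-1.187,1]
  force: 40

```text
t: 0.87
tool_pos: [369.7, -389.8, 278.4]
orientation: [180.0, 0.0, 71.8]
ft_force: [1.8, -0.5, -0.6]
grip_width: 85.4
finger_force: 0.0
```

```bash
cat >> h.py <<'E'
def go(x,y,z,yaw):
    st=ctrl.get_state(); Rt=R.from_euler("xyz",st["orientation"],degrees=True)
    d=Rt.inv().apply(np.array([x,y,z])-st["tool_pos"])/10
    e=(Rt.inv()*R.from_euler("xyz",[180,0,yaw],degrees=True)).as_rotvec()
    print("t",round(st["t"],2),np.round(st["tool_pos"]),np.round(st["orientation"],1),"shift",np.round(d,2),"turn",np.round(e,3))
E
python3 -c "
from h import *
go(564,-139,250,82)"
```

```text
t 0.87 [ 370. -390.  278.] [180.    0.   71.8] shift [29.89 10.64  2.83] turn [ 0.     0.    -0.177]
```

Request:
jog_arm:
  rows: [27,10,2.6,0,0,-0.17,1,27,10,2.6,0,0,-0.17,1,27,10,2.6,0,0,-0.17,1,27,10,2.6,0,0,-0.17,1,27,10,2.6,0,0,-0.17,1,27,10,2.6,0,0,-0.17,1,27,10,2.6,0,0,-0.17,1,27,10,2.6,0,0,-0.17,1]

```text
t: 1.53
tool_pos: [554.0, -158.5, 252.0]
orientation: [179.9, -0.3, 81.8]
ft_force: [-0.7, 1.9, 0.6]
grip_width: 85.6
finger_force: 0.0
```

```bash
cat >> h.py <<'E'
def look(name=None,S=75,V=125):
    st=ctrl.get_state(); s=imaging.snapshot("wrist"); im=s["image"]; c=cam(s,st)
    hsv=cv2.cvtColor(im,cv2.COLOR_RGB2HSV)
    if name: cv2.imwrite(f"pics/{name}.png",im[:,:,::-1])
    return c,im,hsv,(hsv[...,1]<S)&(hsv[...,2]>V)
E
python3 - <<'E'
from h import *
c,im,hsv,m=look("w1")
print("cam",c[2],c[1][:,2]); go(564,-139,250,82)
for b in blobs(im,m,300,60000): print(np.round(b.mean(0)),cv2.contourArea(b),rect(ray(c,b,28)),rect(ray(c,b,14)))
E
```

```text
cam [563.68120651 -83.35638768 321.6822171 ] [-0.03943027 -0.29277693 -0.95536743]
t 1.58 [ 552. -162.  252.] [180.   -0.2  81.7] shift [2.48 0.87 0.2 ] turn [ 0.001 -0.003 -0.006]
[268. 150.] 2625.0 [ 564.6 -138.4   79.8   27.2   82.2] [ 564.6 -141.1   83.6   28.5   82.2]
[403. 126.] 1401.5 [ 674.7 -134.8   69.3   62.6   85.5] [ 679.9 -137.3   72.6   65.6   85.5]
[119.  12.] 1372.5 [463.3  -7.1  45.5  27.7 -45.9] [458.5  -3.5  47.6  29.1 -45.9]
```

View pics/w1.png

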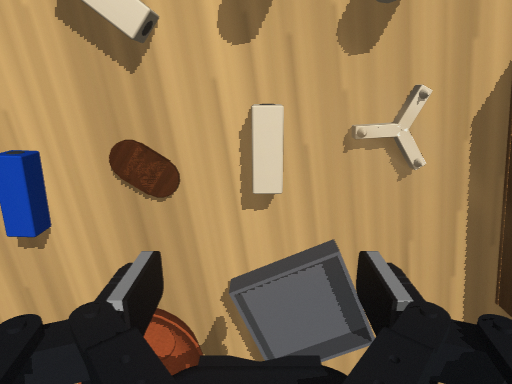

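The wrist view shows bar_a's top face at (268,150), the stilt at (401,131), bar_b at the top left and the blue look-alike at (22,193). I'll grasp bar_a.

Request:
jog_arm:
  rows: [2.4,0.9,3,0,0,0,1,2.4,0.9,7,0,0,0,1,2.4,0.9,10,0,0,0,1,2.4,0.9,12,0,0,0,1,2.4,0.9,13,0,0,0,1,2.4,0.9,13,0,0,0,1,2.4,0.9,13,0,0,0,1]

```text
t: 2.17
tool_pos: [562.1, -145.5, 122.8]
orientation: [-180.0, 0.0, 81.2]
ft_force: [-0.6, 0.3, -0.0]
grip_width: 85.4
finger_force: 0.0
```

```bash
python3 -c "
from h import *
go(564.6,-138.4,78,82.2)"
```

```text
t 2.17 [ 562. -145.  123.] [-180.     0.    81.2] shift [0.74 0.14 4.48] turn [-0.     0.    -0.018]
```

Request:
jog_arm:
  rows: [0.7,0.15,2,0,0,-0.018,1,0.7,0.15,4,0,0,-0.018,1,0.7,0.15,4.5,0,0,-0.018,1,0.7,0.15,4.5,0,0,-0.018,0,0.7,0.15,4.5,0,0,-0.018,-1,0.7,0.15,4.5,0,0,-0.018,-1,0.7,0.15,4.5,0,0,-0.018,-1,0.7,0.15,4.5,0,0,-0.018,-1]

```text
t: 2.83
tool_pos: [565.1, -138.5, 78.5]
orientation: [179.9, 0.0, 82.2]
ft_force: [0.1, 0.2, 6.3]
grip_width: 27.3
finger_force: 39.6
```

Request:
jog_arm:
  rows: [0,0,0,0,0,0,-1,0,0,0,0,0,0,-1,0,0,0,0,0,0,-1,0,0,0,0,0,0,-1,0,0,0,0,0,0,-1,0,0,0,0,0,0,-1,0,0,0,0,0,0,-1]

```text
t: 3.42
tool_pos: [565.2, -138.5, 78.5]
orientation: [179.9, 0.0, 82.2]
ft_force: [-0.5, -1.1, 5.6]
grip_width: 27.4
finger_force: 40.3
```

```bash
python3 -c "
from h import *
go(564.6,-138.4,78,82.2); print(ctrl.get_state()['ft_force'])"
```

```text
t 3.42 [ 565. -138.   78.] [179.9   0.   82.2] shift [ 0.   -0.06  0.05] turn [0.002 0.    0.001]
[-0.49951939 -1.09487956  5.64283047]
```

Request:
jog_arm:
  rows: [0,0,-1.5,0,0,0,-1,0,0,-5,0,0,0,-1,0,0,-8,0,0,0,-1,4,-0.6,-8,0,0,-0.05,-1,8,-1.2,-8,0,0,-0.1,-1,12,-1.8,-8,0,0,-0.15,-1,16,-2.4,-8,0,0,-0.2,-1,20,-3,-8,0,0,-0.216,-1]

```text
t: 4.08
tool_pos: [561.5, 65.5, 158.0]
orientation: [180.0, 0.0, 94.8]
ft_force: [0.5, -0.4, -1.4]
grip_width: 27.1
finger_force: 39.8
```

```bash
python3 -c "
from h import *
go(559.7,370,158,94.6);print(ctrl.get_state()['grip_width'])"
```

```text
t 4.08 [562.  66. 158.] [180.    0.   94.8] shift [30.36  2.35 -0.  ] turn [0.001 0.    0.003]
27.127306351586704
```

Request:
jog_arm:
  rows: [4,0.3,0,0,0,0,-1,8,0.6,0,0,0,0,-1,12,0.9,0,0,0,0,-1,16,1.2,0,0,0,0,-1,20,1.5,0,0,0,0,-1,24,1.8,0,0,0,0,-1,28,2.1,0,0,0,0,-1,30.3,2.3,0,0,0,0,-1]

```text
t: 4.75
tool_pos: [558.5, 373.6, 158.0]
orientation: [180.0, -0.2, 94.9]
ft_force: [-0.2, 0.6, -0.7]
grip_width: 27.5
finger_force: 39.8
```

Run:
```python
from h import *
c,im,hsv,m=look("w2"); go(559.7,370,86,94.6)
s=imaging.snapshot("top");im=s["image"];cv2.imwrite("pics/t2.png",cv2.resize(im[125:265,60:260,::-1],None,fx=3.5,fy=3.5,interpolation=cv2.INTER_CUBIC))
```

```text
t 4.8 [558. 378. 158.] [180.   -0.4  95.1] shift [-0.84  0.15  7.2 ] turn [ 0.    -0.007  0.008]
```

View pics/w2.png

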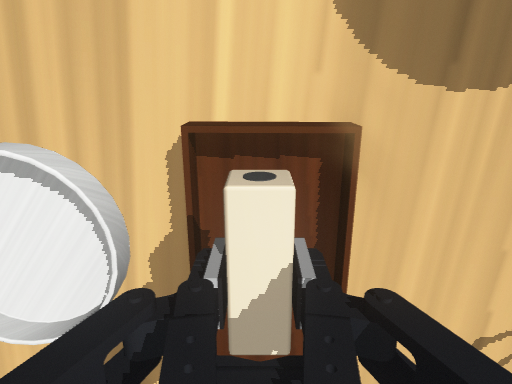

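The bar (260,260) is centred between the trough walls (190 and 352) and aligned with them. Lowering it.

Request:
jog_arm:
  rows: [-0.8,0.1,0,0,0,0,-1,-0.8,0.1,2,0,0,0,-1,-0.8,0.1,4,0,0,0,-1,-0.8,0.1,6,0,0,0,-1,-0.8,0.1,6.6,0,0,0,-1,-0.8,0.1,6.9,0,0,0,-1,-0.8,0.1,6.9,0,0,0,-1]

```text
t: 5.43
tool_pos: [562.3, 358.6, 88.4]
orientation: [-180.0, 0.1, 94.6]
ft_force: [0.1, 0.9, 0.3]
grip_width: 27.1
finger_force: 39.8
```

```bash
python3 -c "
from h import *
go(559.7,370,82.5,94.6);print(ctrl.get_state()['ft_force'])"
```

```text
t 5.43 [562. 359.  88.] [-1.80e+02  1.00e-01  9.46e+01] shift [ 1.16 -0.16  0.59] turn [-0.     0.001 -0.001]
[0.10095084 0.9337064  0.2695992 ]
```

Request:
jog_arm:
  rows: [0.5,-0.08,0.1,0,0,0,-1,1.1,-0.15,0.2,0,0,0,-1,1.1,-0.15,0.3,0,0,0,-1,1.1,-0.15,0.4,0,0,0,-1,1.1,-0.15,0.5,0,0,0,-1,1.1,-0.15,0.57,0,0,0,-1,1.1,-0.15,0.57,0,0,0,-1]

```text
t: 6.02
tool_pos: [559.5, 370.7, 82.6]
orientation: [180.0, 0.0, 94.6]
ft_force: [-0.7, 0.1, -1.3]
grip_width: 27.1
finger_force: 39.8
```

Request:
jog_arm:
  rows: [0,0,0.05,0,0,0,-1,0,0,0.05,0,0,0,-1,0,0,0.05,0,0,0,-0.2,0,0,0.05,0,0,0,0.15,0,0,0.05,0,0,0,0.15,0,0,0.05,0,0,0,0.15]

```text
t: 6.52
tool_pos: [559.5, 370.8, 82.1]
orientation: [180.0, -0.0, 94.6]
ft_force: [0.8, 0.4, 0.3]
grip_width: 49.3
finger_force: 0.0
```

Request:
jog_arm:
  rows: [0,0,-2,0,0,0,0.15,0,0,-5,0,0,0,0.15,0,0,-9,0,0,0,0.5,0,0,-12,0,0,0,1,0,0,-12,0,0,0,1]

```text
t: 6.93
tool_pos: [561.5, 372.8, 209.0]
orientation: [179.5, -0.3, 94.6]
ft_force: [1.7, 1.6, -0.2]
grip_width: 82.9
finger_force: 0.0
```

Run:
```python
from h import *
c,im,hsv,m=look("w3"); go(449.2,6.6,230,134.3)
for b in blobs(im,m,300,60000): print(np.round(b.mean(0)),cv2.contourArea(b),rect(ray(c,b,32)))
```

```text
t 6.98 [561. 372. 206.] [179.7  -0.2  94.6] shift [-35.51 -14.05  -2.61] turn [ 0.007 -0.001 -0.692]
[385. 276.] 589.5 [673.5 305.1  61.9  10.8 -50.2]
[135. 280.] 662.5 [463.1 287.5  64.6  15.3  66.9]
[256. 188.] 3422.5 [559.2 372.   81.6  27.3 -85.1]
[ 58. 214.] 20440.5 [416.9 328.4 148.8 113.3  81.8]
```

Request:
jog_arm:
  rows: [-4,-1.6,-0.5,0,0,-0.09,1,-8,-3.1,-1,0,0,-0.18,1,-12,-4.7,-1.5,0,0,-0.27,1,-16,-6.3,-2,0,0,-0.36,1,-20,-7.9,-2.5,0,0,-0.45,1,-24,-9.4,-2.5,0,0,-0.54,1,-28,-11,-2.5,0,0,-0.63,1,-32,-12.6,-2.5,0,0,-0.69,1]

```text
t: 7.65
tool_pos: [462.0, 51.2, 226.4]
orientation: [-179.9, -0.0, 134.5]
ft_force: [0.5, -1.7, -0.0]
grip_width: 85.2
finger_force: 0.0
```

Request:
jog_arm:
  rows: [0.7,0,0,0,0,0,1,0.7,0,0,0,0,0,1,0.7,0,0,0,0,0,1,0.7,0,0,0,0,0,1]

```text
t: 7.98
tool_pos: [458.8, 59.4, 226.9]
orientation: [180.0, -0.0, 134.2]
ft_force: [-0.7, -0.9, 0.0]
grip_width: 85.3
finger_force: 0.0
```

Run:
```python
from h import *
c,im,hsv,m=look("w4"); go(449.2,6.6,79,134.3)
for b in blobs(im,m,300,60000): print(np.round(b.mean(0)),cv2.contourArea(b),rect(ray(c,b,28)))
```

```text
t 8.03 [459.  60. 227.] [180.   -0.  134.3] shift [-3.13 -4.4  14.79] turn [ 0.001 -0.    -0.   ]
[324. 306.] 1389.5 [589.5  15.4  60.6  40.5 -72.4]
[213. 213.] 2769.0 [450.    9.2  82.1  29.4 -45.7]
[314.  99.] 6904.0 [443.2 135.2  71.8  71.7  -2.7]
```

Request:
jog_arm:
  rows: [-1.5,-2.2,2,0,0,0,1,-3.05,-4.4,4,0,0,0,1,-3.05,-4.4,8,0,0,0,1,-3.05,-4.4,10,0,0,0,1,-3.05,-4.4,11,0,0,0,1,-3.05,-4.4,11,0,0,0,1,-3.05,-4.4,11,0,0,0,1]

```text
t: 8.62
tool_pos: [448.3, 7.0, 116.8]
orientation: [-180.0, -0.1, 134.3]
ft_force: [0.2, -0.4, 0.2]
grip_width: 85.0
finger_force: 0.0
```

```bash
python3 -c "
from h import *
go(449.6,8,79.2,134.3)"
```

```text
t 8.62 [448.   7. 117.] [-1.800e+02 -1.000e-01  1.343e+02] shift [-0.02  0.17  3.76] turn [-0.001 -0.001  0.   ]
```

Request:
jog_arm:
  rows: [0,0.1,2,0,0,0,1,0,0.1,3.4,0,0,0,1,0,0.1,3.75,0,0,0,1,0,0.1,3.75,0,0,0,0,0,0.1,3.75,0,0,0,-1,0,0.1,3.75,0,0,0,-1,0,0.1,3.75,0,0,0,-1,0,0.1,3.75,0,0,0,-1]

```text
t: 9.28
tool_pos: [449.2, 6.3, 80.4]
orientation: [179.9, 0.1, 134.2]
ft_force: [-5.3, 0.6, 18.0]
grip_width: 27.2
finger_force: 38.0
```

Request:
jog_arm:
  rows: [0,0,0,0,0,0,-1,0,0,0,0,0,0,-1,0,0,0,0,0,0,-1,0,0,-1.5,0,0,0,-1,0,0,-5,0,0,0,-1,0,0,-8,0,0,0,-1,0,0,-8,0,0,0,-1]

```text
t: 9.87
tool_pos: [450.4, 6.6, 164.0]
orientation: [179.7, 0.2, 134.2]
ft_force: [1.2, -0.3, -1.9]
grip_width: 27.1
finger_force: 40.5
```

```bash
python3 -c "
from h import *
go(567.7,268.5,158,94.6)"
```

```text
t 9.87 [450.   7. 164.] [179.7   0.2 134.2] shift [10.62 26.65  0.68] turn [0.006 0.002 0.69 ]
```

Request:
jog_arm:
  rows: [1.5,3.8,0,0,0,0.09,-1,3,7.5,0,0,0,0.18,-1,4.5,11.2,0,0,0,0.27,-1,6,15,0,0,0,0.36,-1,7.5,18.7,0,0,0,0.45,-1,9,22.4,0,0,0,0.54,-1,10,25,0,0,0,0.63,-1,10.6,26.6,0,0,0,0.69,-1]

```text
t: 10.53
tool_pos: [566.0, 272.1, 159.4]
orientation: [180.0, -0.1, 94.5]
ft_force: [-0.6, 0.3, -1.1]
grip_width: 27.3
finger_force: 40.4
```

Request:
jog_arm:
  rows: [0,0,0,0,0,0,-1,0,0,0,0,0,0,-1,0,0,0,0,0,0,-1]

```text
t: 10.78
tool_pos: [565.2, 266.5, 159.2]
orientation: [-179.9, 0.1, 94.7]
ft_force: [-0.2, -0.0, -1.1]
grip_width: 27.0
finger_force: 40.4
```

```bash
python3 -c "
from h import *
c,im,hsv,m=look('w5')
go(567.7,268.5,84.5,94.6)"
```

```text
t 10.83 [565. 266. 159.] [-1.799e+02  1.000e-01  9.460e+01] shift [0.24 0.26 7.48] turn [-0.001  0.001  0.   ]
```

View pics/w5.png

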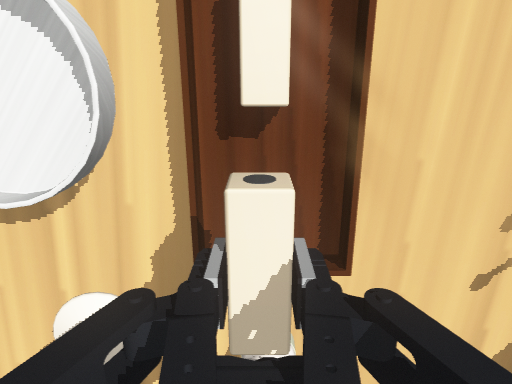

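bar_a lies flat in the trough at (265,50). The held bar_b (260,260) is lined up behind it, with clearance on all sides.

Request:
jog_arm:
  rows: [0.5,0.2,2,0,0,0,-1,0.5,0.2,4,0,0,0,-1,0.5,0.2,6,0,0,0,-1,0.5,0.2,6.8,0,0,0,-1,0.5,0.2,7.1,0,0,0,-1,0.5,0.2,7.3,0,0,0,-1,0.5,0.2,7.4,0,0,0,-1,0.5,0.2,7.45,0,0,0,-1]

```text
t: 11.5
tool_pos: [567.8, 272.9, 86.1]
orientation: [179.9, -0.0, 94.6]
ft_force: [-0.0, 0.5, -1.0]
grip_width: 27.3
finger_force: 40.4
```

Request:
jog_arm:
  rows: [0,0,0.03,0,0,0,-1,0,0,0.05,0,0,0,-1]

```text
t: 11.67
tool_pos: [567.6, 273.0, 85.4]
orientation: [179.9, -0.0, 94.6]
ft_force: [-0.8, -0.7, -2.6]
grip_width: 27.3
finger_force: 40.4
```

Request:
jog_arm:
  rows: [0,0,0.04,0,0,0,-1,0,0,0.08,0,0,0,-1,0,0,0.11,0,0,0,-1,0,0,0.11,0,0,0,-1]

```text
t: 12.0
tool_pos: [567.5, 273.0, 84.6]
orientation: [179.9, -0.0, 94.6]
ft_force: [-2.6, -0.9, 7.0]
grip_width: 27.3
finger_force: 41.6
```

Contact. Release and lift.

Request:
jog_arm:
  rows: [0,0,0,0,0,0,-0.2,0,0,0,0,0,0,0.15,0,0,0,0,0,0,0.15,0,0,0,0,0,0,0.15]

```text
t: 12.33
tool_pos: [567.3, 272.8, 83.5]
orientation: [-180.0, 0.0, 94.6]
ft_force: [0.0, -0.3, -0.1]
grip_width: 48.9
finger_force: 0.0
```

Request:
jog_arm:
  rows: [0,0,-2,0,0,0,0.15,0,0,-5,0,0,0,0.15,0,0,-9,0,0,0,0.5,0,0,-13,0,0,0,1,0,0,-14,0,0,0,1,0,0,-14,0,0,0,1]

```text
t: 12.83
tool_pos: [568.7, 273.8, 227.6]
orientation: [179.6, -0.2, 94.6]
ft_force: [1.0, -0.0, -0.9]
grip_width: 85.2
finger_force: 0.0
```

Run:
```python
from h import *
c,im,hsv,m=look("w6"); go(581,-30,225,90)
for b in blobs(im,m,300,60000): print(np.round(b.mean(0)),cv2.contourArea(b),rect(ray(c,b,32)),rect(ray(c,b,25)))
```

```text
t 12.88 [568. 273. 225.] [ 1.798e+02 -1.000e-01  9.460e+01] shift [-3.032e+01 -1.140e+00 -3.000e-02] turn [ 0.003 -0.001  0.081]
[263. 301.] 833.0 [582.1 162.4  40.5  35.3  -4.3] [582.6 157.5  41.6  36.3  -4.3]
[391. 278.] 596.0 [694.3 192.6  67.9  11.6 -49. ] [697.9 188.5  69.7  11.9 -49. ]
[119. 279.] 1344.5 [448.1 176.6  73.3  37.7  65.7] [445.1 172.   75.3  38.7  65.7]
[257. 181.] 2988.0 [567.4 273.1  81.5  27.2 -85.7] [567.6 271.1  83.6  27.9 -85.7]
[257.  55.] 3999.5 [559.4 369.3  76.4  27.4 -85.5] [559.3 369.8  78.4  28.1 -85.5]
[58. 86.] 21566.0 [420.7 321.8 143.4 107.4  81.7] [417.  321.  147.2 110.3  81.7]
```

Request:
jog_arm:
  rows: [-4,-0.1,0,0,0,0.04,1,-8,-0.3,0,0,0,0.08,1,-12,-0.4,0,0,0,0.08,1,-16,-0.6,0,0,0,0.08,1,-20,-0.7,0,0,0,0.08,1,-24,-0.9,0,0,0,0.08,1,-27,-1,0,0,0,0.08,1,-29,-1.1,0,0,0,0.08,1]

```text
t: 13.55
tool_pos: [578.8, -21.7, 221.6]
orientation: [-179.8, 0.1, 89.8]
ft_force: [-0.0, 0.1, 0.2]
grip_width: 85.7
finger_force: 0.0
```

Request:
jog_arm:
  rows: [0,0,0,0,0,0,1,0,0,0,0,0,0,1,0,0,0,0,0,0,1]

```text
t: 13.8
tool_pos: [579.3, -16.1, 222.4]
orientation: [-179.9, -0.0, 90.1]
ft_force: [-0.4, 0.2, -0.4]
grip_width: 85.7
finger_force: 0.0
```

Run:
```python
from h import *
c,im,hsv,m=look("w7"); go(582,14,86,90)
for b in blobs(im,m,300,60000): print(np.round(b.mean(0)),cv2.contourArea(b),rect(ray(c,b,45)))
```

```text
t 13.85 [579. -16. 223.] [-1.799e+02 -1.000e-01  9.020e+01] shift [ 2.94  0.28 13.67] turn [-0.001 -0.001  0.003]
[345. 295.] 415.5 [ 6.518e+02 -1.113e+02  2.710e+01  1.790e+01  2.000e-01]
[396. 178.] 1935.0 [684.5  -8.8  42.8  38.   80.5]
[264. 150.] 2166.0 [581.7  12.8  40.5  38.8  47.6]
[101.  15.] 1590.5 [4.737e+02 1.028e+02 4.640e+01 2.100e+01 1.000e-01]
```

View pics/w7.png

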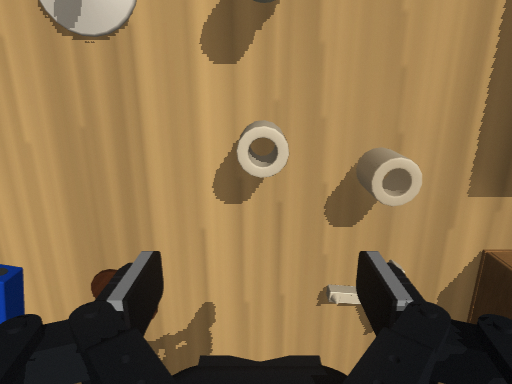

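The view shows tube_a's ring at (263,151) and tube_b's at (397,181), with the jar shadow well away. Grasping tube_a.

Request:
jog_arm:
  rows: [1.4,0.1,2,0,0,0,1,2.75,0.2,5,0,0,0,1,2.75,0.2,9,0,0,0,1,2.75,0.2,12,0,0,0,1,2.75,0.2,13.3,0,0,0,1,2.75,0.2,13.6,0,0,0,1,2.75,0.2,13.6,0,0,0,1,2.75,0.2,13.6,0,0,0,1]

```text
t: 14.52
tool_pos: [582.3, 11.4, 88.3]
orientation: [179.9, -0.0, 90.1]
ft_force: [-0.0, -0.1, 0.2]
grip_width: 85.5
finger_force: 0.0
```

Request:
jog_arm:
  rows: [0,0,0,0,0,0,0.3,0,0,0,0,0,0,0,0,0,0,0,0,0,-0.3,0,0,0,0,0,0,-0.5,0,0,0,0,0,0,-0.5,0,0,0,0,0,0,-0.5]
  force: 30

```text
t: 15.02
tool_pos: [582.2, 10.3, 88.6]
orientation: [179.9, 0.0, 90.0]
ft_force: [-1.5, -0.5, 7.1]
grip_width: 39.4
finger_force: 29.5
```

```bash
python3 -c "
from h import *
go(390,360,160,90)"
```

```text
t 15.02 [582.  10.  89.] [179.9   0.   90. ] shift [ 34.98 -19.19  -7.17] turn [0.001 0.    0.001]
```

Request:
jog_arm:
  rows: [0,0,-1.5,0,0,0,-0.5,0,0,-5,0,0,0,-0.5,0,0,-7.5,0,0,0,-0.5,3.4,-1.9,-7.5,0,0,0,-0.5,7,-3.8,-7.5,0,0,0,-0.5,10.5,-5.7,-7.5,0,0,0,-0.5,14,-7.6,-7.5,0,0,0,-0.5,17.5,-9.6,-7.5,0,0,0,-0.5]

```text
t: 15.68
tool_pos: [484.8, 186.5, 163.0]
orientation: [180.0, -0.0, 90.0]
ft_force: [-0.5, 1.4, -0.5]
grip_width: 39.3
finger_force: 30.6
```

Request:
jog_arm:
  rows: [3.5,-1.9,0,0,0,0,-0.5,7,-3.8,0,0,0,0,-0.5,10.5,-5.7,0,0,0,0,-0.5,13.5,-7.4,0,0,0,0,-0.5,16,-8.8,0,0,0,0,-0.5,17.5,-9.6,0,0,0,0,-0.5,17.5,-9.6,0,0,0,0,-0.5,17.5,-9.6,0,0,0,0,-0.5]

```text
t: 16.35
tool_pos: [388.8, 361.0, 162.7]
orientation: [180.0, -0.0, 90.2]
ft_force: [0.8, -0.8, -0.0]
grip_width: 39.6
finger_force: 30.6
```

```bash
python3 -c "
from h import *
c,im,hsv,m=look('w8')
go(389.5,360,93,90)
for b in blobs(im,m,3000,100000): print(np.round(b.mean(0)),cv2.contourArea(b),rect(ray(c,b,25)))"
```

```text
t 16.4 [390. 360. 163.] [180.    0.   90.1] shift [ 0.03 -0.02  6.97] turn [0.    0.    0.001]
[276. 241.] 22917.0 [393.9 329.8 144.6 136.2 -46.3]
```

View pics/w8.png

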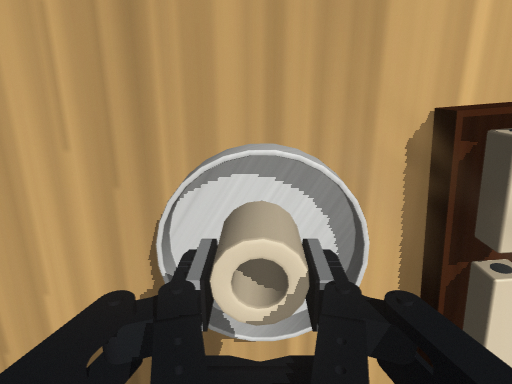

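The held tube (260,270) is over the pan (rim circle centre about (262,242)), centred across it. Lowering slowly.

Request:
jog_arm:
  rows: [0,0,2,0,0,0,-0.5,0,0,4,0,0,0,-0.5,0,0,5.5,0,0,0,-0.5,0,0,6.2,0,0,0,-0.5,0,0,6.6,0,0,0,-0.5,0,0,6.8,0,0,0,-0.5,0,0,6.9,0,0,0,-0.5,0,0,6.95,0,0,0,-0.5]

```text
t: 17.07
tool_pos: [389.9, 360.2, 93.6]
orientation: [180.0, -0.0, 90.0]
ft_force: [-0.5, 0.7, -0.3]
grip_width: 39.7
finger_force: 30.6
```

Request:
jog_arm:
  rows: [0,0,0.02,0,0,0,-0.5,0,0,0.02,0,0,0,-0.5]

```text
t: 17.23
tool_pos: [389.7, 360.4, 93.4]
orientation: [180.0, -0.0, 90.1]
ft_force: [-0.7, -0.1, -0.7]
grip_width: 39.4
finger_force: 30.6
```

Request:
jog_arm:
  rows: [0,0,0.04,0,0,0,-0.5,0,0,0.08,0,0,0,-0.5,0,0,0.1,0,0,0,-0.5,0,0,0.1,0,0,0,-0.5]

```text
t: 17.57
tool_pos: [389.6, 360.4, 92.5]
orientation: [180.0, -0.0, 90.1]
ft_force: [-1.1, -0.6, 7.8]
grip_width: 39.7
finger_force: 31.3
```

Request:
jog_arm:
  rows: [0,0,0,0,0,0,0,0,0,0,0,0,0,0.3,0,0,0,0,0,0,0.3,0,0,0,0,0,0,0.3]

```text
t: 17.9
tool_pos: [389.4, 360.2, 91.8]
orientation: [-180.0, 0.0, 90.1]
ft_force: [-0.2, 0.4, -0.3]
grip_width: 55.7
finger_force: 0.0
```

Request:
jog_arm:
  rows: [0,0,-1.5,0,0,0,0.3,0,0,-4,0,0,0,0.3,0,0,-8,0,0,0,0.3,0,0,-12,0,0,0,1,0,0,-13,0,0,0,1,0,0,-13,0,0,0,1]

```text
t: 18.4
tool_pos: [390.5, 361.3, 225.2]
orientation: [179.7, -0.3, 90.0]
ft_force: [0.9, 0.8, 0.3]
grip_width: 85.3
finger_force: 0.0
```

```bash
python3 -c "
from h import *
c,im,hsv,m=look('w9')
go(683,-42,222,90)
cv2.imwrite('pics/w9c.png',im[100:300,120:420,::-1])"
```

```text
t 18.45 [390. 361. 223.] [ 1.799e+02 -1.000e-01  9.000e+01] shift [-40.28  29.28   0.1 ] turn [ 0.002 -0.002  0.001]
```

View pics/w9c.png

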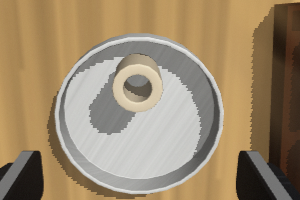

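tube_a stands upright in the pan (ring at crop (138,88)). Next is tube_b.

Request:
jog_arm:
  rows: [-3.2,2.3,0,0,0,0,1,-6.4,4.6,0,0,0,0,1,-9.6,6.9,0,0,0,0,1,-12.8,9.3,0,0,0,0,1,-16,11.6,0,0,0,0,1,-19.2,13.9,0,0,0,0,1,-22.4,16.3,0,0,0,0,1,-25.6,18.6,0,0,0,0,1]

```text
t: 19.12
tool_pos: [576.0, 102.4, 220.0]
orientation: [-179.9, 0.0, 90.1]
ft_force: [0.4, 1.6, -0.1]
grip_width: 85.6
finger_force: 0.0
```

Request:
jog_arm:
  rows: [-3.2,2.3,0,0,0,0,1,-6.4,4.6,0,0,0,0,1,-9.6,6.9,0,0,0,0,1,-12.5,9.1,0,0,0,0,1,-14,10.2,0,0,0,0,1,-14.5,10.5,0,0,0,0,1,-14.5,10.5,0,0,0,0,1,-14.5,10.5,0,0,0,0,1]

```text
t: 19.78
tool_pos: [679.9, -39.3, 220.3]
orientation: [-179.9, -0.1, 90.1]
ft_force: [-1.4, 0.5, -0.5]
grip_width: 85.3
finger_force: 0.0
```

```bash
python3 -c "
from h import *
c,im,hsv,m=look('w10',V=140)
go(684,-10,88.5,90)
for b in blobs(im,m,300,100000): print(np.round(b.mean(0)),cv2.contourArea(b),rect(ray(c,b,45)),rect(ray(c,b,18)))"
```

```text
t 19.83 [680. -38. 221.] [-1.799e+02 -1.000e-01  9.020e+01] shift [ 2.83  0.44 13.24] turn [-0.002 -0.001  0.003]
[269. 278.] 1575.5 [ 680.2 -116.5   71.8   59.    85.3] [ 680.3 -133.5   79.7   65.5   85.3]
[268. 151.] 2174.5 [685.1 -10.2  40.9  38.1  54.9] [685.8 -15.4  45.4  42.4  54.9]
```

View pics/w10.png

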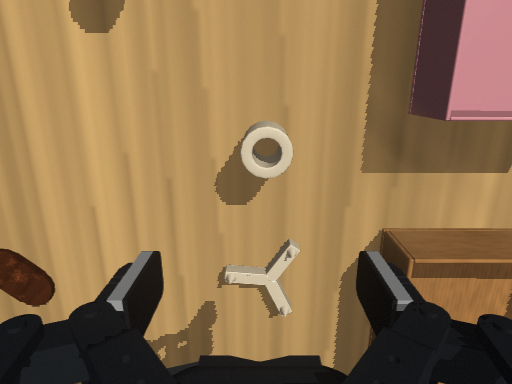

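The tube_b ring is at (267,152) and the stilt's centre at (268,277). Grasping tube_b.

Request:
jog_arm:
  rows: [1.4,0.2,2,0,0,0,1,2.8,0.45,5,0,0,0,1,2.8,0.45,9,0,0,0,1,2.8,0.45,12,0,0,0,1,2.8,0.45,13,0,0,0,1,2.8,0.45,13.2,0,0,0,1,2.8,0.45,13.2,0,0,0,1,2.8,0.45,13.2,0,0,0,1]

```text
t: 20.5
tool_pos: [686.3, -12.0, 92.0]
orientation: [179.8, -0.0, 90.1]
ft_force: [0.1, 0.4, 1.8]
grip_width: 85.5
finger_force: 0.0
```

Request:
jog_arm:
  rows: [0,0,0,0,0,0,0.3,0,0,0,0,0,0,0,0,0,0,0,0,0,-0.3,0,0,0,0,0,0,-0.5,0,0,0,0,0,0,-0.5,0,0,0,0,0,0,-0.5]
  force: 30

```text
t: 21.0
tool_pos: [685.7, -12.6, 91.0]
orientation: [179.9, 0.0, 90.0]
ft_force: [-2.1, 0.5, 6.7]
grip_width: 38.8
finger_force: 29.7
```

```bash
python3 -c "
from h import *
go(389.5,295,170,90)"
```

```text
t 21.0 [686. -13.  91.] [179.9   0.   90. ] shift [ 30.78 -29.59  -7.94] turn [0.001 0.    0.001]
```

Request:
jog_arm:
  rows: [0,0,-1.5,0,0,0,-0.5,0,0,-5,0,0,0,-0.5,0,0,-8,0,0,0,-0.5,2.8,-2.7,-8,0,0,0,-0.5,5.6,-5.4,-8,0,0,0,-0.5,8.4,-8.1,-8,0,0,0,-0.5,11.2,-10.8,-8,0,0,0,-0.5,14,-13.5,-8,0,0,0,-0.5]

```text
t: 21.67
tool_pos: [548.8, 128.2, 170.2]
orientation: [180.0, -0.0, 90.0]
ft_force: [0.3, 1.5, -0.1]
grip_width: 39.0
finger_force: 30.7
```

Request:
jog_arm:
  rows: [2.8,-2.7,0,0,0,0,-0.5,5.6,-5.4,0,0,0,0,-0.5,8.4,-8.1,0,0,0,0,-0.5,11.2,-10.8,0,0,0,0,-0.5,14,-13.5,0,0,0,0,-0.5,16,-15.4,0,0,0,0,-0.5,16.8,-16.1,0,0,0,0,-0.5,16.8,-16.1,0,0,0,0,-0.5]

```text
t: 22.33
tool_pos: [387.0, 297.8, 170.2]
orientation: [-180.0, -0.1, 90.3]
ft_force: [0.9, -0.2, -0.9]
grip_width: 39.3
finger_force: 30.7
```

Request:
jog_arm:
  rows: [0,0,0,0,0,0,-0.5,0,0,0,0,0,0,-0.5]

```text
t: 22.5
tool_pos: [390.1, 294.1, 169.9]
orientation: [180.0, 0.0, 90.0]
ft_force: [0.3, -0.6, -0.5]
grip_width: 39.4
finger_force: 30.7
```

```bash
python3 -c "
from h import *
go(389.5,295,96,90)"
```

```text
t 22.5 [390. 294. 170.] [180.   0.  90.] shift [ 0.1  -0.07  7.39] turn [ 0.001  0.001 -0.001]
```

Request:
jog_arm:
  rows: [0.1,-0.05,2,0,0,0,-0.5,0.1,-0.05,4,0,0,0,-0.5,0.1,-0.05,5.8,0,0,0,-0.5,0.1,-0.05,6.6,0,0,0,-0.5,0.1,-0.05,7,0,0,0,-0.5,0.1,-0.05,7.2,0,0,0,-0.5,0.1,-0.05,7.3,0,0,0,-0.5,0.1,-0.05,7.3,0,0,0,-0.5]

```text
t: 23.17
tool_pos: [389.0, 296.2, 97.3]
orientation: [180.0, -0.0, 90.0]
ft_force: [0.8, -0.5, -1.3]
grip_width: 39.4
finger_force: 30.7
```

Request:
jog_arm:
  rows: [0,0,0.05,0,0,0,-0.5,0,0,0.1,0,0,0,-0.5,0,0,0.1,0,0,0,-0.5]

```text
t: 23.42
tool_pos: [388.7, 296.4, 96.2]
orientation: [180.0, -0.0, 90.1]
ft_force: [-0.1, -0.2, -1.5]
grip_width: 39.2
finger_force: 30.7
```

Request:
jog_arm:
  rows: [0,0,0.05,0,0,0,-0.5,0,0,0.1,0,0,0,-0.5,0,0,0.15,0,0,0,-0.5,0,0,0.15,0,0,0,-0.5]

```text
t: 23.75
tool_pos: [388.5, 296.3, 94.9]
orientation: [180.0, -0.0, 90.1]
ft_force: [-0.8, -1.1, 8.4]
grip_width: 39.1
finger_force: 31.4
```

Request:
jog_arm:
  rows: [0,0,0,0,0,0,0,0,0,0,0,0,0,0.3,0,0,0,0,0,0,0.3,0,0,0,0,0,0,0.3]

```text
t: 24.08
tool_pos: [388.5, 296.2, 94.3]
orientation: [-180.0, 0.0, 90.1]
ft_force: [-0.6, 0.6, 0.9]
grip_width: 55.3
finger_force: 0.0
```

Request:
jog_arm:
  rows: [0,0,-1.5,0,0,0,0.3,0,0,-4,0,0,0,0.3,0,0,-8,0,0,0,0.3,0,0,-12,0,0,0,0.5,0,0,-13,0,0,0,0.5,0,0,-13,0,0,0,0.5]

```text
t: 24.58
tool_pos: [389.6, 297.1, 227.6]
orientation: [179.7, -0.2, 90.0]
ft_force: [0.7, 1.0, -0.3]
grip_width: 64.2
finger_force: 0.0
```

```bash
python3 -c "
from h import *
c,im,hsv,m=look('w11')
go(683,-175,225,90)
cv2.imwrite('pics/w11c.png',im[50:300,120:420,::-1])"
```

```text
t 24.63 [389. 297. 226.] [ 1.799e+02 -1.000e-01  9.000e+01] shift [-47.17  29.37   0.05] turn [ 0.003 -0.002  0.001]
```

View pics/w11c.png

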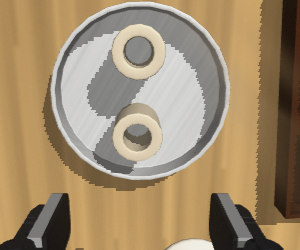

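Both tubes stand in the pan (crop (138,50) and (138,138)). Now the stilt.

Request:
jog_arm:
  rows: [-3.4,2.1,0,0,0,0,0.5,-6.8,4.2,0,0,0,0,0.5,-10.2,6.3,0,0,0,0,0.5,-13.6,8.5,0,0,0,0,0.5,-17,10.6,0,0,0,0,0.5,-20.4,12.7,0,0,0,0,0.5,-23.8,14.8,0,0,0,0,0.5,-27,16.8,0,0,0,0,0.5]

```text
t: 25.3
tool_pos: [556.9, 23.9, 222.5]
orientation: [-179.8, 0.0, 90.0]
ft_force: [0.9, 1.0, -0.7]
grip_width: 63.9
finger_force: 0.0
```

Request:
jog_arm:
  rows: [-3.4,2.1,0,0,0,0,0.5,-6.8,4.2,0,0,0,0,0.5,-10.2,6.3,0,0,0,0,0.5,-13.6,8.5,0,0,0,0,0.5,-17,10.6,0,0,0,0,0.5,-19.5,12.1,0,0,0,0,0.5,-20,12.5,0,0,0,0,0.5,-20,12.5,0,0,0,0,0.5]

```text
t: 25.97
tool_pos: [681.7, -176.3, 221.4]
orientation: [-179.8, 0.0, 89.8]
ft_force: [0.1, -0.1, -0.5]
grip_width: 63.7
finger_force: 0.0
```

Request:
jog_arm:
  rows: [0,0,0,0,0,0,0.5,0,0,0,0,0,0,0.5]

```text
t: 26.13
tool_pos: [681.4, -171.3, 223.3]
orientation: [-179.9, -0.1, 90.2]
ft_force: [0.5, -0.0, 0.7]
grip_width: 63.7
finger_force: 0.0
```

```bash
python3 -c "
from h import *
c,im,hsv,m=look('w12')
go(683,-140,130,90)
for b in blobs(im,m,300,100000):
    print(np.round(b.mean(0)),cv2.contourArea(b))
    if abs(b.mean(0)[0]-265)<60 and b.mean(0)[1]<240:
        (x,y),r=cv2.minEnclosingCircle(ray(c,b,12).astype(np.float32)); print('circ',x,y,r)
        P=ray(c,b,12)-[x,y]; a=np.degrees(np.arctan2(P[:,1],P[:,0])); rr=np.hypot(*P.T)
        for lo in range(-180,180,20):
            k=(a>=lo)&(a<lo+20)
            if k.any(): i=np.argmax(np.where(k,rr,0)); print(lo,round(a[i]),round(rr[i]),end='; ')
"
```

```text
t 26.18 [ 681. -171.  224.] [-1.799e+02 -1.000e-01  9.020e+01] shift [3.11 0.17 9.39] turn [-0.001 -0.001  0.003]
[355. 268.] 411.0
[164. 271.] 504.5
[268. 141.] 1867.5
circ 688.3560180664062 -139.53289794921875 42.01437759399414
-180 -176 36; -160 -159 12; -140 -136 7; -120 -101 10; -100 -81 21; -80 -66 42; -60 -58 42; -40 -37 13; -20 -19 8; 0 17 8; 20 40 21; 40 58 42; 60 62 42; 80 81 13; 100 116 8; 120 139 11; 140 160 26; 160 169 42;
```

View pics/w12.png

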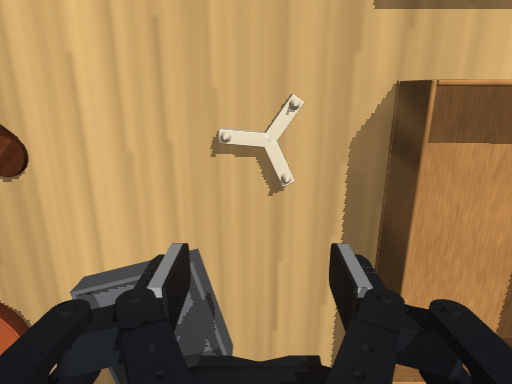

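The stilt's centre is at (268,139), with arms at about 177°, 57° and -63°. The brown box is to its right (x > 750). I'll pinch the arm pointing to -x, which is away from the box, at yaw 177.

Request:
jog_arm:
  rows: [1.6,-0.9,1,0,0,-0.12,0.3,3.2,-1.75,2,0,0,-0.24,0.2,3.2,-1.75,3,0,0,-0.36,0,3.2,-1.75,4,0,0,-0.48,0,3.2,-1.75,5,0,0,-0.6,0,3.2,-1.75,6,0,0,-0.72,0,3.2,-1.75,6,0,0,-0.84,0,3.2,-1.75,6,0,0,-0.96,0]

```text
t: 26.85
tool_pos: [663.7, -139.7, 163.9]
orientation: [-180.0, -0.1, 145.5]
ft_force: [0.0, 0.2, 1.1]
grip_width: 42.8
finger_force: 0.0
```

Request:
jog_arm:
  rows: [0,0,0,0,0,-0.12,0,0,0,0,0,0,-0.24,0,0,0,0,0,0,-0.36,0,0,0,0,0,0,-0.48,0,0,0,0,0,0,-0.56,0,0,0,0,0,0,-0.56,0,0,0,0,0,0,-0.56,0]

```text
t: 27.43
tool_pos: [664.2, -140.4, 164.5]
orientation: [180.0, -0.0, 177.1]
ft_force: [-0.3, 0.1, -0.5]
grip_width: 42.9
finger_force: 0.0
```

```bash
python3 -c "
from h import *
c,im,hsv,m=look('w13')
go(663.5,-138,79.5,177)"
```

```text
t 27.48 [ 664. -141.  165.] [180.   0. 177.] shift [0.09 0.25 8.51] turn [0.    0.    0.001]
```

View pics/w13.png

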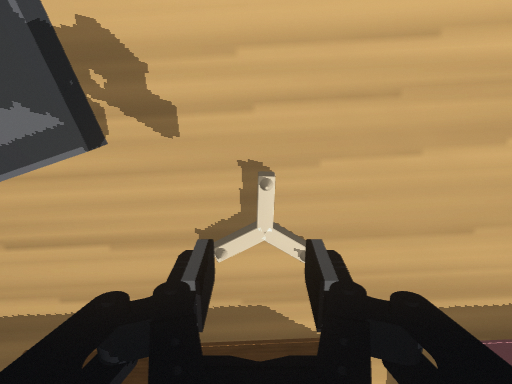

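```bash
python3 -c "
from h import *
st=ctrl.get_state();s=imaging.snapshot('wrist');c=cam(s,st)
print(ray(c,[(265,231),(266,207),(266,180)],14));go(663.5,-138,80,177)"
```

```text
[[ 686.3961672  -138.2997648 ]
 [ 668.13286129 -136.74688453]
 [ 648.52556177 -135.84986391]]
t 27.53 [ 664. -141.  165.] [-180.    0.  177.] shift [0.1  0.28 8.46] turn [-0.     0.     0.001]
```

Request:
jog_arm:
  rows: [0,0.2,2,0,0,0,0,0,0.4,5,0,0,0,0,0,0.4,7.5,0,0,0,0,0,0.4,8.3,0,0,0,-0.2,0,0.4,8.5,0,0,0,-0.3,0,0.4,8.5,0,0,0,-0.3,0,0.4,8.5,0,0,0,-0.3]

```text
t: 28.12
tool_pos: [665.5, -137.3, 80.8]
orientation: [-180.0, 0.1, 177.1]
ft_force: [0.3, -0.3, -0.2]
grip_width: 29.9
finger_force: 0.0
```

```bash
python3 -c "
from h import *
go(663.5,-136.8,78,177)"
```

```text
t 28.12 [ 666. -137.   81.] [-1.800e+02  1.000e-01  1.771e+02] shift [0.2  0.04 0.28] turn [-0.     0.002  0.002]
```

Request:
jog_arm:
  rows: [0.15,0.03,0.25,0,0,0,-0.3,0.15,0.03,0.25,0,0,0,-0.5,0.15,0.03,0.25,0,0,0,-1,0.15,0.03,0.25,0,0,0,-1,0.15,0.03,0.25,0,0,0,-1,0.15,0.03,0.25,0,0,0,-1,0.15,0.03,0.25,0,0,0,-1]
  force: 30

```text
t: 28.7
tool_pos: [663.4, -137.3, 77.8]
orientation: [-180.0, 0.1, 177.1]
ft_force: [-1.6, 0.8, 6.1]
grip_width: 10.9
finger_force: 31.4
```

Request:
jog_arm:
  rows: [0,0,-1.5,0,0,0,-1,0,0,-4,0,0,0,-1,0,0,-7,0,0,0,-1,0,0,-8,0,0,0,-1,0,0,-8,0,0,0,-1]

```text
t: 29.12
tool_pos: [664.8, -137.0, 161.0]
orientation: [-180.0, 0.3, 177.1]
ft_force: [0.9, -0.6, -1.6]
grip_width: 11.0
finger_force: 30.6
```

```bash
python3 -c "
from h import *
c,im,hsv,m=look('w14')
go(551,-318,160,177)"
```

```text
t 29.17 [ 664. -137.  159.] [-180.     0.2  177.1] shift [ 10.37 -18.62  -0.15] turn [-0.     0.003  0.002]
```

View pics/w14.png

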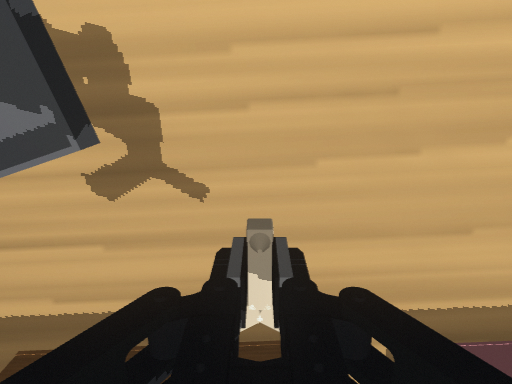

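The stilt is held by its arm (260,275). Moving to the crate.

Request:
jog_arm:
  rows: [1.9,-3.4,0,0,0,0,-1,3.8,-6.8,0,0,0,0,-1,5.7,-10.2,0,0,0,0,-1,7.6,-13.6,0,0,0,0,-1,9.3,-16.7,0,0,0,0,-1,10.3,-18.5,0,0,0,0,-1,10.3,-18.5,0,0,0,0,-1,10.3,-18.5,0,0,0,0,-1]

```text
t: 29.83
tool_pos: [549.4, -318.3, 155.5]
orientation: [180.0, -0.1, 177.0]
ft_force: [0.1, 0.5, -0.8]
grip_width: 10.9
finger_force: 30.6
```

Request:
jog_arm:
  rows: [0,0,0,0,0,0,-1,0,0,0,0,0,0,-1]

```text
t: 30.0
tool_pos: [551.7, -315.1, 156.4]
orientation: [179.9, -0.0, 177.3]
ft_force: [0.8, -0.1, -0.5]
grip_width: 11.0
finger_force: 30.6
```

```bash
python3 -c "
from h import *
c,im,hsv,m=look('w15')
go(551,-318,83.5,177)
k=(hsv[...,1]<40)&(hsv[...,2]<150)&(hsv[...,2]>50)
for b in blobs(im,k,2000,90000): print(np.round(b.mean(0)),rect(ray(c,b,25)))"
```

```text
t 30.05 [ 552. -315.  157.] [179.9   0.  177.3] shift [ 0.07 -0.3   7.31] turn [0.001 0.    0.005]
[259. 231.] [ 572.3 -321.4  120.8  114.4  -74.6]
```

View pics/w15.png

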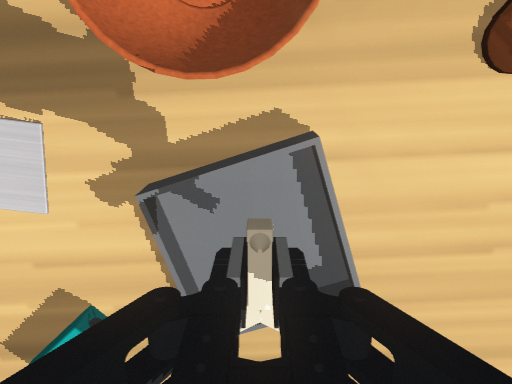

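The crate is square under the hand, with the stilt arm at (260,270) inside its walls. Lowering.

Request:
jog_arm:
  rows: [0.05,-0.3,2,0,0,0,-1,0.05,-0.4,4,0,0,0,-1,0.05,-0.4,5.8,0,0,0,-1,0.05,-0.4,6.6,0,0,0,-1,0.05,-0.4,7,0,0,0,-1,0.05,-0.4,7.2,0,0,0,-1,0.05,-0.4,7.25,0,0,0,-1,0.05,-0.4,7.25,0,0,0,-1]

```text
t: 30.72
tool_pos: [551.0, -320.6, 85.2]
orientation: [-180.0, 0.1, 177.2]
ft_force: [0.2, -0.6, -0.6]
grip_width: 10.8
finger_force: 30.6
```

Request:
jog_arm:
  rows: [0,0,0.05,0,0,0,-1,0,0,0.05,0,0,0,-1]

```text
t: 30.88
tool_pos: [550.7, -320.9, 84.5]
orientation: [-180.0, 0.1, 177.1]
ft_force: [0.4, 0.1, -0.2]
grip_width: 10.6
finger_force: 30.6
```

Request:
jog_arm:
  rows: [0,0,0.05,0,0,0,-1,0,0,0.1,0,0,0,-1,0,0,0.15,0,0,0,-1,0,0,0.2,0,0,0,-1,0,0,0.2,0,0,0,-1]

```text
t: 31.3
tool_pos: [550.4, -320.8, 81.8]
orientation: [-180.0, 0.0, 177.1]
ft_force: [0.7, -0.2, 0.3]
grip_width: 11.1
finger_force: 30.7
```

Request:
jog_arm:
  rows: [0,0,0.04,0,0,0,-1,0,0,0.08,0,0,0,-1,0,0,0.08,0,0,0,-1]

```text
t: 31.55
tool_pos: [550.4, -320.8, 81.7]
orientation: [-180.0, 0.0, 177.1]
ft_force: [-3.0, 0.6, 7.4]
grip_width: 11.0
finger_force: 31.5
```

Contact. Release and lift.

Request:
jog_arm:
  rows: [0,0,0,0,0,0,-0.6,0,0,0,0,0,0,-0.3,0,0,0,0,0,0,-0.2,0,0,0,0,0,0,-0.2]

```text
t: 31.88
tool_pos: [550.4, -320.7, 80.9]
orientation: [180.0, -0.0, 177.1]
ft_force: [-1.1, -0.7, 0.0]
grip_width: 34.2
finger_force: 0.0
```

Request:
jog_arm:
  rows: [0,0,-1.5,0,0,0,-0.2,0,0,-4,0,0,0,-0.2,0,0,-8,0,0,0,-0.2,0,0,-12,0,0,0,-0.2,2,0,-14,0,0,0,-0.2,5,0,-14,0,0,0,-0.2,5,0,-14,0,0,0,-0.2]

```text
t: 32.47
tool_pos: [496.1, -318.9, 222.1]
orientation: [-179.9, -0.2, 177.0]
ft_force: [-1.9, 0.8, -1.1]
grip_width: 34.2
finger_force: 0.0
```

```bash
python3 -c "
from h import *
c,im,hsv,m=look('w16')
t=imaging.snapshot('top')['image'][110:280,80:380,::-1]
cv2.imwrite('pics/end.png',np.vstack([cv2.resize(t,(512,290)),cv2.resize(im[:,:,::-1],(512,300),interpolation=cv2.INTER_AREA)]))"
```

```text
(no output)
```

View pics/end.png

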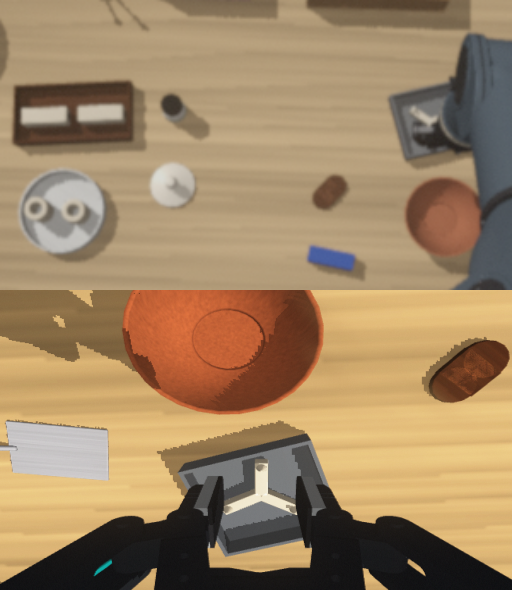

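The end picture shows both bars flat in the trough (45,115) and (100,112), and both tubes upright in the pan (36,208) and (74,210). The stilt is flat, points up, in the crate (260,495). The jar and lid haven't moved. Settling, then handing in.

Request:
jog_arm:
  rows: [0,0,0,0,0,0,-0.2,0,0,0,0,0,0,-0.2,0,0,0,0,0,0,-0.2,0,0,0,0,0,0,-0.2]

```text
t: 32.9
tool_pos: [501.0, -318.0, 220.6]
orientation: [180.0, -0.0, 177.2]
ft_force: [-0.5, 0.1, -0.7]
grip_width: 34.2
finger_force: 0.0
```

```bash
python3 -c "
from bench import ctrl
print(ctrl.finish_job())"
```

```text
the job is handed in; nothing more can be done
None
```

The job is handed in at about 33 s: in the last picture both bars lie flat in the long tray, both tubes stand in the pan, the stilt lies points up in the grey tray, and the jar and lid are where they were; the hand-in call returned no verdict.

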